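# Pack the catering case from the sprung dish dispenser

## Task

Press the release button so the lid of the blue case pops fully open, then lay every dish flat and right way up in the two bays of the case: all those in the sprung dispenser, one after another as they come up, and any lying loose on the counter. When all are in, push the lid shut until it latches; leave the detergent bottle, the mug and the spatula where they are.

Things in the scene. Friction and masses are not known exactly. Their poses are not given: they have to be found in the camera images.
- dish1: oblong shallow white dish, 130 mm long (its x), 60 mm wide (its y), 18 mm high, with a flat bottom and a 6 mm thick upright rim all round its top; about 150 g; origin at the centre of its underside, z up when the right way up. One of the three dishes (dish1 to dish3) piled flat in the sprung dispenser at the start.
- dish2: oblong shallow white dish, 130 mm long (its x), 60 mm wide (its y), 18 mm high, with a flat bottom and a 6 mm thick upright rim all round its top; about 150 g; origin at the centre of its underside, z up when the right way up. One of the three dishes (dish1 to dish3) piled flat in the sprung dispenser at the start.
- dish3: oblong shallow white dish, 130 mm long (its x), 60 mm wide (its y), 18 mm high, with a flat bottom and a 6 mm thick upright rim all round its top; about 150 g; origin at the centre of its underside, z up when the right way up. One of the three dishes (dish1 to dish3) piled flat in the sprung dispenser at the start.
- dish4: oblong shallow white dish, 130 mm long (its x), 60 mm wide (its y), 18 mm high, with a flat bottom and a 6 mm thick upright rim all round its top; about 150 g; origin at the centre of its underside, z up when the right way up. Starts lying loose on the counter between dispenser and case; absent (None) in some starts.
- dish5: oblong shallow white dish, 130 mm long (its x), 60 mm wide (its y), 18 mm high, with a flat bottom and a 6 mm thick upright rim all round its top; about 150 g; origin at the centre of its underside, z up when the right way up. Starts lying loose on the counter between dispenser and case; absent (None) in some starts.
- dispenser: fixed steel dish dispenser, open-topped, on a 190 x 120 x 12 mm foot; origin under its centre, x along the dishes' length. Mouth 135 x 65 mm, walls 4 mm, rim 115 mm above the counter. A sprung platform lifts the pile: the top dish stands 8 to 20 mm proud of the rim (read its height); when it is lifted away the next rises to about the same level within a second, down to the last.
- dispenser_rim (a point): centre of the dispenser's mouth, at the height of its rim.
- platform (a joint): height of the dispenser's platform, m: 0 at its upper stop (empty; its surface 2 mm below the rim), about -0.002 under one dish and 0.018 lower for each further dish.
- case: fixed blue tub, 210 mm (its x) by 244 mm (its y), 72 mm high, walls and floor 6 mm; origin under its centre. Two bays centred 56 mm either side of the middle (y = +-56 mm), each for a pile of three dishes lying along x. Ribs 66 mm high keep the dish ends within 72 mm in y; between them (within 45 mm of x = 0) it is open. On the -x side: ledge with button, steel hook 36 mm wide, 104 mm high. Hinge on +x.
- case_floor (a point): centre of the case's inner floor, 6 mm above the counter, midway between the two bays.
- case_lid (a joint): angle of the case lid, rad: 0 shut, 1.75 fully open (10 degrees beyond upright). Sprung and damped: once released it swings fully open in one or two seconds and stays there. To shut it, swing it down over its outer face and press its free edge (4 to 8 N) until the hook snaps over the tongue; it then rests below 0.02.
- lid_hinge (a point): middle of the lid's hinge line, on the +x rim of the case; the line runs along the case's y, 105 mm behind the case's centre and 73 mm above the counter.
- lid_edge (a point): middle of the lid's free edge, on its outer face, 213 mm from the hinge line. The lid is a flat slab 250 mm wide and 8 mm thick, its inner face level with the hinge line; a steel tongue 46 mm wide stands another 15 mm out.
- button_top (a point): centre of the top of the black round release button (38 mm across) on the grey ledge in front of the case, 166 mm in front of the case's centre, 78 mm above the counter; pressed straight down 10 mm (about 5 N) it draws back the hook and the lid pops up.
- button (a joint): how far the release button is pressed, m: 0 out, 0.010 fully down; a spring brings it back.
- detergent: bystander: white detergent bottle, 72 mm across, 170 mm high, origin under its centre.
- mug: bystander: white mug, 80 mm across, 90 mm high, origin under its centre.
- spatula: bystander: kitchen spatula lying on the counter, origin under its middle.
Mind the look-alikes: they are no part of the job. What is shaped like the dish4 but red is not meant.

How it is judged:
By the outcome, as a careful person would: the job done as asked, in the order asked, and still so for the second after the job is handed in, with the robot touching nothing.
Of dish4, dish5 only 1 to 2 are there at a start; the rules pass over those that are not, and their reading is None.
At some moment in a run one of dish4, dish5 may be knocked a few centimetres aside while the robot is not near it.
Once in a run the grip may slacken for a moment while it holds something.
It also fails if it takes over 208 s, if anything falls off the work surface, if the arm or the gripper's body presses on something with over 40 N, if the wrist force passes 120 N, or if a joint passes its speed limit or range.

## Robot

A 6-joint arm with a two-finger parallel gripper is mounted at the origin on the work surface. World frame = base frame: x ahead of the robot, y to its left, z up, the work surface at z = 0. Lengths are in mm, angles in rad, forces in N, time in s.
With the tool pointing down it reaches from about 275 to 825 mm from the base axis. Payload 4.9 kg.
Tool frame: the origin (TCP) lies at the very end of the fingers, on their centre line; the grasp point (between the pads) lies 19 mm behind it; z points along the fingers, y is the line along which they close (so a half turn about z gives the same grasp; the last joint's range is limited). The gripper opens to 85 mm and grips with 20 to 120 N. Pads are 22 mm wide; open, the fingers measure 114 mm over their backs; the gripper's body (76 mm by 85 mm) begins 54 mm behind the grasp point. The pads swing forward as they close: fully open they stand 13 mm farther back than shut.
Start: joints at [-1.482, 0.326, -0.193, 1.052, 0, 1.437], TCP at [121.539, -536.42, 231.281] pointing down, gripper open.
Joint ranges: [-2.65, 2.65], [-0.97, 1.79], [-1.3, 1.35], [-1.93, 2.1], [-1.47, 1.37], [-3.14, 3.14]. Speed limits (rad/s): [2.57, 2.57, 3.14, 3.14, 3.14, 3.14].

## Interface

Orientations are given as a rotation vector (axis times angle).
In Python, from rig import env gives the robot as it stands.
- The arm moves only by the tool apply_moves, never from a script. Its argument "commands" is a list of rows, each a list of 3 entries, a list of its own where there are three numbers: the shift along the world's x, y, z in mm, then the turn, a rotation vector about the world's x, y, z in degrees, then the opening, from 0 (shut) to 1 (fully open). A call has 1 to 5 rows; each row is the pose to reach, as a shift and turn from the pose commanded when the call began; what a row does not reach only later rows make up. A row lasts 1/8 s, in which the tool goes at most 62.5 mm and 10.7 degrees, less where a joint would pass 70% of its speed; a pose out of reach is approached as far as the arm can. A call with a gripper value outside its range is refused whole. The fingers move at their own pace and stop on an object; the grip force is fixed at half the most. Time passes only in rows, so rows that repeat a pose let the fingers close. It gives the time, the measured TCP pose, the force, the opening and the grip force at its end, in the units of the state.
- env.get_obs(): the state, without advancing time (a new reading comes with each control period).
- env.snapshot(name): name is "scene" or "side" or "wrist"; returns a dict with "color" (400x640x3 uint8, red, green, blue), "fx", "fy", "cx", "cy" (pixels), "T" (4x4, takes a point from camera to world coordinates); the wrist camera has in their place "hand_eye" (4x4, takes a point from camera to tool coordinates, whose origin is the TCP and whose axes are the flange's). Camera axes: x right, y up, looking along -z (the intrinsics and any distortion apply to the point x, -y, -z); pixel columns grow to the right and rows downward; lengths in mm; the calibration is good to about 2 mm. A picture is of the moment at which its call begins: read the wrist's pose just before it. There is no depth.
- env.close_job(): hands the job in; it is judged then, once.
The state is a dict: "time_s": time; "joints": joint angles; "joint_vel": joint speeds; "joint_torque": joint torques, N m; "tool_pos": TCP position; "tool_rot": TCP orientation; "contact_force": force on the tool from outside, world axes, zero at the start; "torque": the same for the moment, N m; "grip_width": opening from 0.0 (shut) to 1.0 (fully open); "finger_force": force on a finger pad.
Only numpy, scipy, OpenCV 4.12 (cv2) and the standard library are available. Lean on these libraries where they do the work, as an engineer would, in place of code of your own. Each camera call takes 0.05 s, during which the arm holds its last target. There are 200 camera calls.

## Working session

There is one attempt and no reset: what is moved stays moved. The work goes in short steps, Python scripts to look and compute and a tool call to move; the robot and the scene stay as the last step left them, time stands still between calls to the robot, and variables do not carry over. Pictures are saved under pics/ and viewed, at most 16 in all, crops included, and the job is handed in when it is done.

Besides the shell and the picture viewer there is one more tool, called after "Call:" as name(argument=value, ...) on one line, values as JSON. apply_moves: Moves the arm, as the interface text tells. Its arguments: {"type":"object","properties":{"commands":{"type":"array"}},"required":["commands"]}

```bash
ls; mkdir -p pics; cat > h.py <<'E'
import numpy as np, cv2
from rig import env
from scipy.spatial.transform import Rotation as R
def snap(n,save=None):
    o=env.get_obs(); s=env.snapshot(n)
    if n=="wrist":
        T=np.eye(4);T[:3,:3]=R.from_rotvec(o["tool_rot"]).as_matrix();T[:3,3]=o["tool_pos"];s["T"]=T@s["hand_eye"]
    if save: cv2.imwrite("pics/"+save,s["color"][:,:,::-1])
    return s
def ray(s,u,v):
    d=np.array([(u-s["cx"])/s["fx"],-(v-s["cy"])/s["fy"],-1.]);T=s["T"]
    return T[:3,3],T[:3,:3]@d
def onz(s,u,v,z):
    o,d=ray(s,u,v);return o+d*(z-o[2])/d[2]
def pix(s,p):
    q=np.linalg.inv(s["T"])@np.append(p,1);return np.array([s["cx"]-s["fx"]*q[0]/q[2],s["cy"]+s["fy"]*q[1]/q[2]])
E
python3 - <<'E'
from h import *
o=env.get_obs();print(o)
for n in["scene","side","wrist"]:
    s=snap(n,n+"0.png");print(n,{k:(v.round(3).tolist() if hasattr(v,'round') and k!='color' else v) for k,v in s.items() if k!="color"})
E
```

```text
pics
{'time_s': 0.0, 'joints': array([-1.48218296e+00,  3.26962585e-01, -1.93598770e-01,  1.05198741e+00,
        2.54362887e-05,  1.43663159e+00]), 'joint_vel': array([-0.00046345, -0.00091975,  0.00064279, -0.00045917,  0.00023304,
       -0.00070349]), 'joint_torque': array([ 9.62505646e-05, -4.43404949e+01,  2.62436253e+01,  1.53875712e-02,
       -1.69499967e-04, -1.55013112e-05]), 'tool_pos': array([ 121.50240699, -535.8116303 ,  230.4859963 ]), 'tool_rot': array([-3.12038256e+00, -3.49021109e-01, -1.02577536e-04]), 'contact_force': array([-0.55987023, -0.25540349, -0.58390731]), 'torque': array([-0.0279688 ,  0.00300031, -0.08487795]), 'finger_force': 0.0, 'grip_width': 0.9970400642973454}
scene {'fx': 456.6201588339864, 'fy': 456.6201588339864, 'cx': 314.7101974768156, 'cy': 202.57112004831674, 'T': [[0.1, -0.595, 0.798, 1479.08], [0.995, 0.07, -0.073, -147.199], [-0.013, 0.801, 0.599, 806.564], [0.0, 0.0, 0.0, 1.0]]}
side {'fx': 465.7515280495999, 'fy': 465.7515280495999, 'cx': 322.410161244216, 'cy': 196.69039193261767, 'T': [[-0.944, 0.205, -0.26, 224.89], [-0.331, -0.552, 0.766, 882.648], [0.014, 0.808, 0.589, 813.982], [0.0, 0.0, 0.0, 1.0]]}
wrist {'fx': 339.2457357979967, 'fy': 339.2457357979967, 'cx': 324.1374105155666, 'cy': 201.1985920687925, 'hand_eye': [[0.001, 0.946, 0.323, 84.083], [1.0, -0.001, -0.0, 0.082], [-0.0, 0.323, -0.946, -142.497], [0.0, 0.0, 0.0, 1.0]], 'T': [[0.222, 0.923, 0.315, 203.54], [-0.975, 0.21, 0.07, -517.591], [-0.002, -0.323, 0.947, 373.107], [0.0, 0.0, 0.0, 1.0]]}
```

View pics/scene0.png

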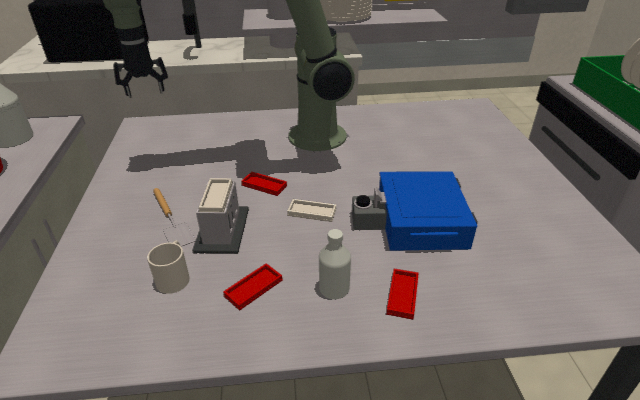

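View pics/side0.png

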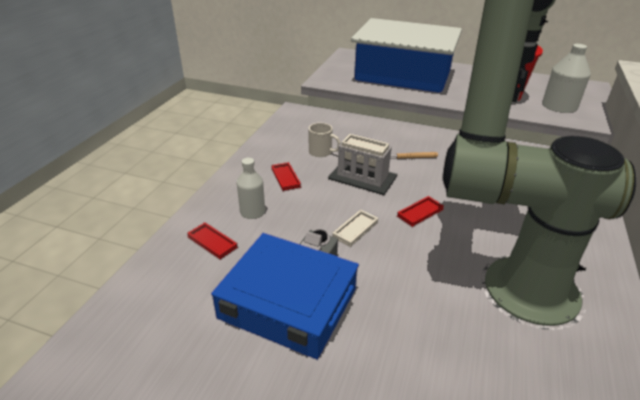

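The white dish at scene (312,210) is the only loose one I see. The look-alikes are red dishes at (264,184), (254,286) and (403,294). The dispenser is at (218,195), and the case is at (425,208) with its button at (363,201). I'll check these in a close crop.

```bash
python3 - <<'E'
from h import *
a=cv2.imread("pics/scene0.png");b=cv2.imread("pics/side0.png")
A=cv2.resize(a[160:260,185:485],(795,265),interpolation=cv2.INTER_CUBIC)
B=cv2.resize(b[125:355,200:450],(348,320),interpolation=cv2.INTER_CUBIC)
C=cv2.resize(b[125:255,300:450],(369,320),interpolation=cv2.INTER_CUBIC)
out=np.zeros((590,795,3),np.uint8);out[:265]=A;out[268:588,:348]=B;out[268:588,400:769]=C
cv2.imwrite("pics/c0.png",out)
E
```

```text
(no output)
```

View pics/c0.png

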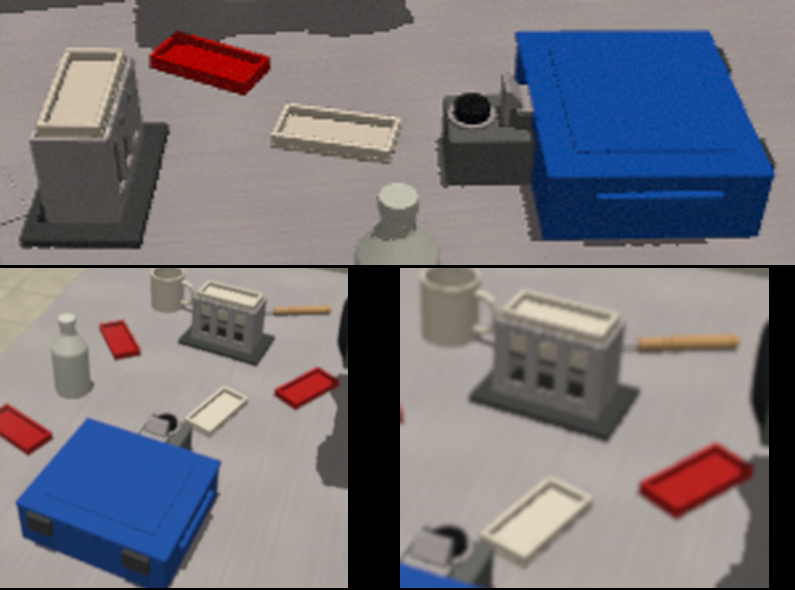

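The crop confirms one white dish, right way up, at scene (312,210). The button is at about (363,199) and the lid's top corners are visible.

```bash
cat >> h.py <<'E'
def tri(s1,p1,s2,p2):
    o1,d1=ray(s1,*p1);o2,d2=ray(s2,*p2)
    A=np.stack([d1,-d2],1);t=np.linalg.lstsq(A,o2-o1,rcond=None)[0]
    a,b=o1+t[0]*d1,o2+t[1]*d2;return (a+b)/2,np.linalg.norm(a-b)
def A(x,y):return 185+x/2.65,160+y/2.65
E
python3 - <<'E'
from h import *
s=snap("scene");d=snap("side")
print("lid");[print(onz(s,*A(*p),81).round(1)) for p in[(515,32),(712,32),(770,176),(540,177)]]
print("button",onz(s,*A(472,103),78).round(1))
print("dish");[print(onz(s,*A(*p),18).round(1)) for p in[(288,104),(400,118),(390,152),(272,135)]]
print("disp z=127");[print(onz(s,*A(*p),127).round(1)) for p in[(70,50),(130,52),(100,132),(38,128)]]
# white blobs masks
for n,q in(("scene",s),("side",d)):
    c=q["color"].astype(int);m=((c[...,0]>165)&(c[...,0]-c[...,2]>12)&(c[...,0]-c[...,1]<40)).astype(np.uint8)
    k,l,st,ce=cv2.connectedComponentsWithStats(m)
    for i in range(1,k):
        if st[i,4]>120: print(n,st[i].tolist(),ce[i].round(1), cv2.minAreaRect(np.argwhere(l==i)[:,::-1].astype(np.float32)))
C=lambda x,y:(300+x/2.46,125+y/2.46)
# dispenser top corners: scene far-left/right, side
print(tri(s,A(70,50),d,C(622,322-268)) if 0 else "")
E
```

```text
lid
[387.5 141.9  81. ]
[413.1 354.8  81. ]
[656.6 324.4  81. ]
[633.5 112.4  81. ]
button [507.4  71.9  78. ]
dish
[ 405.5 -111.    18. ]
[445.2   7.8  18. ]
[502.3 -10.6  18. ]
[ 459.1 -131.4   18. ]
disp z=127
[ 435.8 -329.7  127. ]
[ 446.7 -269.   127. ]
[ 577.1 -291.1  127. ]
[ 564.2 -348.9  127. ]
scene [0, 35, 123, 39, 1611] [43.7 61.5] ((60.31786346435547, 52.33405303955078), (36.797428131103516, 122.42578125), 87.33700561523438)
scene [148, 37, 149, 29, 2260] [203.2  51.6] ((221.9122772216797, 50.48207092285156), (25.454212188720703, 147.3824920654297), 87.51044464111328)
scene [507, 87, 31, 20, 355] [522.6  97.7] ((521.809326171875, 96.44942474365234), (18.71348762512207, 29.50493049621582), 86.42366790771484)
scene [199, 178, 32, 30, 574] [215.3 193.9] ((214.90000915527344, 192.3000030517578), (22.135942459106445, 36.68241500854492), 18.434947967529297)
scene [287, 199, 50, 18, 434] [311.7 208.3] ((311.5487060546875, 207.14300537109375), (47.8751106262207, 13.10598087310791), 7.765166282653809)
scene [506, 356, 59, 44, 1221] [535.2 374.9] ((536.1351318359375, 377.823364257
[... 2710 characters left out ...]
 18.4 348.6] ((24.5, 353.5), (63.0, 49.0), 90.0)
side [500, 322, 49, 58, 823] [524.2 345.3] ((526.2830810546875, 345.41156005859375), (52.163082122802734, 45.45531463623047), 62.78388977050781)
side [549, 324, 29, 19, 155] [563.2 330.3] ((562.3091430664062, 327.742919921875), (21.84841537475586, 21.230594635009766), 38.1572265625)
side [227, 337, 33, 35, 185] [242.5 353.4] ((243.92462158203125, 354.0705261230469), (18.42241096496582, 41.50103759765625), 58.24052047729492)
side [237, 349, 29, 28, 176] [254.5 363.9] ((254.3159942626953, 366.67388916015625), (21.814224243164062, 29.2199764251709), 40.91437911987305)
side [527, 374, 19, 26, 169] [534.6 388.1] ((536.0, 386.5), (25.0, 18.0), 90.0)
```

Call:
apply_moves(commands=[[[34,50,0],[0,0,10],0],[[68,100,0],[0,0,20],0],[[102,150,0],[0,0,30],0],[[136,200,0],[0,0,40],0],[[170,250,0],[0,0,50],0]])

```text
time_s: 0.88
tool_pos: [292.3, -284.9, 231.4]
tool_rot: [2.677, 1.642, 0.0]
contact_force: [1.7, -0.1, -0.6]
grip_width: 0.001
finger_force: 0.0
```

Call:
apply_moves(commands=[[[34,50,0],[0,0,8],0],[[68,100,0],[0,0,8],0],[[102,150,0],[0,0,8],0],[[136,200,0],[0,0,8],0],[[170,250,0],[0,0,8],0]])

```text
time_s: 1.5
tool_pos: [462.5, -34.6, 231.5]
tool_rot: [2.56, 1.819, 0.001]
contact_force: [1.4, -1.0, 0.4]
grip_width: -0.001
finger_force: 0.0
```

Call:
apply_moves(commands=[[[34,50,0],[0,0,0],0],[[45,66,0],[0,0,0],0],[[45,66,0],[0,0,0],0],[[45,66,0],[0,0,0],0]])

```text
time_s: 2.0
tool_pos: [505.7, 28.6, 231.1]
tool_rot: [-2.562, -1.817, 0.002]
contact_force: [-0.4, 0.3, 0.4]
grip_width: -0.001
finger_force: 0.0
```

```bash
python3 - <<'E'
from h import *
o=env.get_obs();print(o["time_s"],o["tool_pos"],o["tool_rot"],o["joints"])
s=snap("wrist","w1.png")
for n,p in [("button",(507,72,78)),("c",(387.5,141.9,81)),("c",(656,324,81)),("dish",(453,-61,18))]:print(n,pix(s,p))
E
```

```text
2.0 [505.71620753  28.55980029 231.1086246 ] [-2.56230870e+00 -1.81736294e+00  1.73549746e-03] [-8.90728910e-02  2.46926343e-01 -3.02775793e-01  1.02207621e+00
 -5.51245666e-04  1.81868225e+00]
button [308.06437752 136.86813639]
c [143.94007465 105.17097057]
c [ 399.0576265  -358.99202404]
dish [306.19385846 253.05442583]
```

View pics/w1.png

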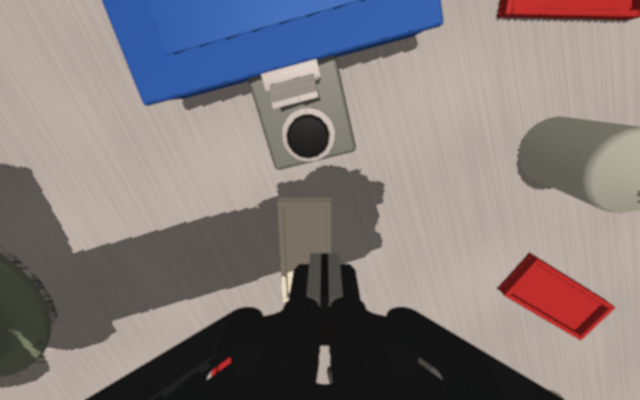

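The wrist view agrees with the estimates: button at (307,136), lid corner at (145,104), white dish at (305,245), and no second white dish. Next I press the button.

Call:
apply_moves(commands=[[[0,36,-40],[0,0,0],0],[[0,36,-95],[0,0,0],0],[[0,36,-140],[0,0,0],0],[[0,36,-158],[0,0,0],0],[[0,36,-166],[0,0,0],0]])

```text
time_s: 2.68
tool_pos: [504.2, 64.2, 67.0]
tool_rot: [-2.562, -1.815, 0.005]
contact_force: [-24.3, -0.5, 74.1]
grip_width: -0.003
finger_force: 37.1
```

Call:
apply_moves(commands=[[[0,0,0],[0,0,0],0],[[0,0,0],[0,0,0],0],[[0,0,0],[0,0,0],0]])

```text
time_s: 3.05
tool_pos: [503.9, 64.2, 67.7]
tool_rot: [-2.562, -1.816, 0.005]
contact_force: [-13.3, -1.0, 25.5]
grip_width: 0.0
finger_force: 12.6
```

```bash
python3 - <<'E'
from h import *
s=snap("scene","s2.png")
E
```

```text
(no output)
```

View pics/s2.png

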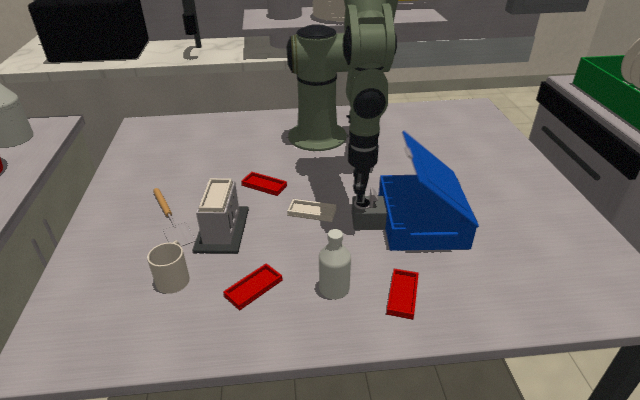

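The lid is swinging open. I'll back off and look at the loose dish from close up.

Call:
apply_moves(commands=[[[0,0,50],[0,0,0],0],[[-10,-45,80],[0,0,0],0.5],[[-32,-95,105],[0,0,0],1],[[-54,-145,115],[0,0,0],1],[[-74,-190,120],[0,0,0],1]])

```text
time_s: 3.72
tool_pos: [431.8, -127.2, 187.0]
tool_rot: [2.561, 1.815, 0.002]
contact_force: [0.8, 0.3, 0.8]
grip_width: 0.846
finger_force: 0.0
```

Call:
apply_moves(commands=[[[0,0,0],[0,0,0],1],[[0,0,0],[0,0,0],1]])

```text
time_s: 3.98
tool_pos: [432.4, -124.9, 185.7]
tool_rot: [2.563, 1.816, 0.001]
contact_force: [1.4, 0.8, -0.7]
grip_width: 1.001
finger_force: 0.0
```

```bash
cat >> h.py <<'E'
def dishes(s,z,box=None,pr=True):
    c=s["color"].astype(int);m=((c[...,0]>175)&(c[...,0]-c[...,2]>16)&(c[...,0]-c[...,1]<40)).astype(np.uint8)
    m=cv2.morphologyEx(m,cv2.MORPH_CLOSE,np.ones((5,5)))
    k,l,st,ce=cv2.connectedComponentsWithStats(m);out=[]
    for i in range(1,k):
        if st[i,4]<250: continue
        p=np.argwhere(l==i)[:,::-1]
        h=cv2.convexHull(p.astype(np.int32))[:,0]
        w=np.array([onz(s,*q,z)[:2] for q in h],np.float32)
        r=cv2.minAreaRect(w);b=cv2.boxPoints(r);e=b[1]-b[0] if np.linalg.norm(b[1]-b[0])>np.linalg.norm(b[2]-b[1]) else b[2]-b[1]
        if max(r[1])<220 and max(r[1])>50: print("px",ce[i].round(),"c",np.round(r[0],1),"size",np.round(sorted(r[1]),1),"ang",round(np.degrees(np.arctan2(e[1],e[0]))%180,1))
E
python3 - <<'E'
from h import *
s=snap("wrist","w3.png");dishes(s,18);q=snap("scene","s3.png");print("scene");dishes(q,18)
E
```

```text
scene
px [215. 193.] c [ 341.3 -337.3] size [ 79.5 149.3] ang 173.3
px [312. 207.] c [448.9 -62.2] size [ 60.2 130.9] ang 70.7
px [546. 372.] c [1028.6  368.2] size [ 87.9 199. ] ang 88.9
px [575. 388.] c [1053.   371.9] size [50.5 75.7] ang 83.8
```

View pics/w3.png

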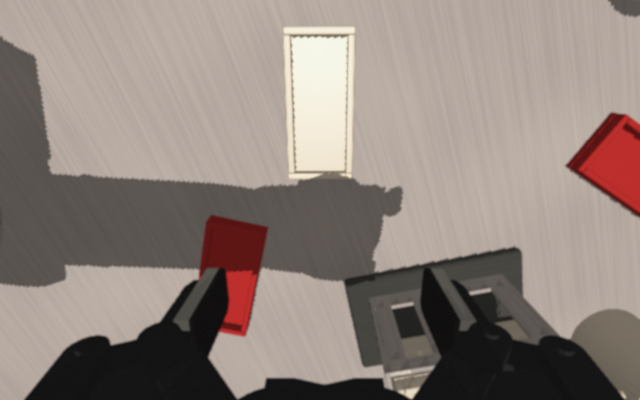

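The dish lies ahead and upright; its rim corners are at (284,28), (355,28), (352,177) and (290,178).

```bash
python3 - <<'E'
from h import *
o=env.get_obs();T=R.from_rotvec(o["tool_rot"]).as_matrix();print(o["tool_pos"],np.degrees(np.arctan2(T[1,1],T[0,1])))
s=snap("wrist")
P=np.array([onz(s,*p,18)[:2] for p in[(284,28),(355,28),(352,177),(290,178)]]);print(P,P.mean(0))
e=(P[0]+P[1]-P[2]-P[3])/2;print(np.linalg.norm(e),np.degrees(np.arctan2(e[1],e[0])))
E
```

```text
[ 432.62038228 -123.84298511  185.31297925] -19.189049661455
[[ 444.41227221    7.93367427]
 [ 499.53834914  -11.19986853]
 [ 458.94857238 -130.81409959]
 [ 403.42774474 -112.56456896]] [451.58173462 -61.6612157 ]
126.79547253518297 71.23564365883786
```

Call:
apply_moves(commands=[[[18,60,-30],[0,0,0],1],[[19,62,-85],[0,0,0],1],[[19,62,-140],[0,0,0],1],[[19,62,-175],[0,0,0],1],[[19,62,-184],[0,0,0],1]])

```text
time_s: 4.75
tool_pos: [449.7, -60.7, -0.8]
tool_rot: [-2.556, -1.82, 0.004]
contact_force: [0.4, 0.1, -0.4]
grip_width: 1.0
finger_force: 0.0
```

Call:
apply_moves(commands=[[[0,0,0],[0,0,0],1],[[0,0,0],[0,0,0],0],[[0,0,0],[0,0,0],0],[[0,0,0],[0,0,0],0],[[0,0,0],[0,0,0],0]])

```text
time_s: 5.38
tool_pos: [452.6, -62.6, 3.1]
tool_rot: [2.56, 1.818, 0.003]
contact_force: [-1.6, 1.9, 8.3]
grip_width: 0.683
finger_force: 63.9
```

Call:
apply_moves(commands=[[[0,0,20],[0,0,0],0],[[0,0,60],[0,0,0],0],[[0,0,110],[0,0,0],0],[[0,0,150],[0,0,0],0],[[0,0,150],[0,0,0],0]])

```text
time_s: 6.0
tool_pos: [454.3, -63.3, 155.2]
tool_rot: [2.556, 1.815, 0.008]
contact_force: [0.0, -0.4, -2.2]
grip_width: 0.684
finger_force: 65.8
```

```bash
python3 - <<'E'
from h import *
s=snap("side","sd4.png");q=snap("scene","s4.png")
cv2.imwrite("pics/c4.png",np.vstack([s["color"][100:340,150:550],q["color"][90:310,150:550]])[:,:,::-1])
E
```

```text
(no output)
```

View pics/c4.png

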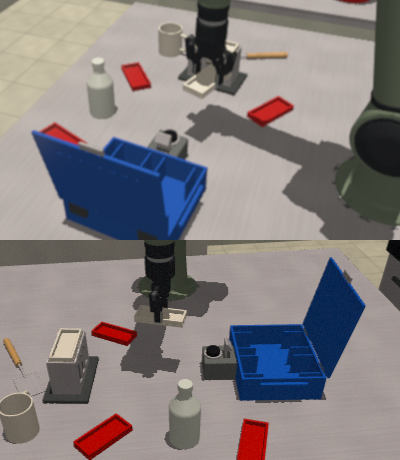

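The dish is held level and the lid is fully open. I'll refine the case pose from the earlier wrist view.

```bash
python3 - <<'E'
from h import *
s=snap("wrist")
T=np.eye(4);T[:3,:3]=R.from_rotvec([-2.56230870,-1.81736294,1.73549746e-03]).as_matrix();T[:3,3]=[505.71620753,28.55980029,231.1086246]
s["T"]=T@s["hand_eye"]
a,b=onz(s,145,104,73)[:2],onz(s,443,22,73)[:2];c,d=onz(s,145,104,81)[:2],onz(s,443,22,81)[:2]
for a,b in((a,b),(c,d)):
    y=(a-b)/np.linalg.norm(a-b);th=np.arctan2(y[1],y[0])-np.pi/2;x=np.array([np.cos(th),np.sin(th)])
    print(a,b,np.linalg.norm(a-b),np.degrees(th),"C",(a+b)/2+108*x)
B=onz(s,307.5,136,78)[:2];print("B",B,B+166*x,"bays",[((B+166*x)*.5+.5*((a+b)/2+108*x))+k*56*y for k in(1,-1)])
E
```

```text
[384.81623431 143.40108852] [638.67303282 120.99392727] 254.84378552904477 84.95575011419115 C [521.24054264 239.77923362]
[388.79294975 142.4402079 ] [635.89238037 120.62949878] 248.06014521441116 84.95575011419115 C [521.83857413 239.11657907]
B [506.79607622  72.85962402] [521.39164016 238.21672097] bays [array([465.8319901 , 243.59045473]), array([577.39822419, 233.74284531])]
```

Call:
apply_moves(commands=[[[3,50,0],[0,0,6],0],[[5,100,0],[0,0,13.4],0],[[8,150,10],[0,0,13.4],0],[[10,180,20],[0,0,13.4],0],[[10,180,20],[0,0,13.4],0]])

```text
time_s: 6.78
tool_pos: [460.9, 119.3, 170.3]
tool_rot: [-2.327, -2.109, 0.002]
contact_force: [-0.3, -0.5, -1.3]
grip_width: 0.679
finger_force: 65.8
```

```bash
python3 - <<'E'
from h import *
o=env.get_obs();T=R.from_rotvec(o["tool_rot"]).as_matrix();print(o["time_s"],o["tool_pos"],np.degrees(np.arctan2(T[1,1],T[0,1])),o["grip_width"])
s=snap("wrist","w5.png");np.save("T5.npy",s["T"])
for p in [(-60,20),(-60,92),(60,20),(60,92),(-60,-20),(-60,-92)]:
    t=np.radians(84.2);x=np.array([np.cos(t),np.sin(t)]);y=np.array([-x[1],x[0]])
    print(p,pix(s,np.append(np.array([522.5,237.5])+p[0]*x+p[1]*y,72)).round())
E
```

```text
6.775 [460.91133525 119.27061712 170.33481954] -5.624634033595988 0.6788734192275109
(-60, 20) [366. 116.]
(-60, 92) [262. 115.]
(60, 20) [375. -99.]
(60, 92) [250. -99.]
(-60, -20) [424. 116.]
(-60, -92) [528. 116.]
```

View pics/w5.png

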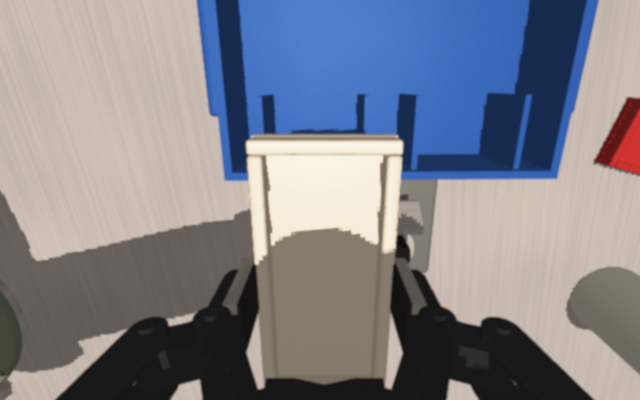

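The case interior is visible: front rim along row ~178 from u=225 to 555, and rib ends near row 95 at u=267, 361, 407 and 528.

```bash
python3 - <<'E'
from h import *
s=snap("wrist");s["T"]=np.load("T5.npy")
a,b=onz(s,225,179.5,72)[:2],onz(s,556,177.5,72)[:2]
y=(a-b)/np.linalg.norm(a-b);th=np.arctan2(y[1],y[0])-np.pi/2;x=np.array([np.cos(th),np.sin(th)])
print(np.linalg.norm(a-b),np.degrees(th),"C",(a+b)/2+105*x)
t=np.radians(84);x=np.array([np.cos(t),np.sin(t)]);y=np.array([-x[1],x[0]])
for u in(262,274,358,364,399,416,525,531):
    w=onz(s,u,95,66)[:2]-np.array([522.5,237.5]);print(u,(w@x).round(1),(w@y).round(1))
E
```

```text
242.5360160058116 84.79633717348037 C [521.30713508 237.80015305]
262 -47.2 91.8
274 -47.1 83.5
358 -46.7 25.1
364 -46.7 21.0
399 -46.5 -3.3
416 -46.4 -15.1
525 -45.9 -90.8
531 -45.8 -94.9
```

Call:
apply_moves(commands=[[[2,55,0],[0,0,0],0],[[4,110,0],[0,0,0],0],[[4,114,-30],[0,0,0],0],[[4,114,-60],[0,0,0],0],[[4,114,-85],[0,0,0],0]])

```text
time_s: 7.5
tool_pos: [464.6, 230.1, 84.1]
tool_rot: [-2.333, -2.103, 0.004]
contact_force: [0.7, 1.1, -0.6]
grip_width: 0.682
finger_force: 65.8
```

Call:
apply_moves(commands=[[[0,0,-20],[0,0,0],0],[[0,0,-40],[0,0,0],0],[[0,0,-60],[0,0,0],0],[[0,0,-73],[0,0,0],0],[[0,0,-75],[0,0,0],0]])

```text
time_s: 8.12
tool_pos: [465.7, 230.5, 10.4]
tool_rot: [2.333, 2.104, -0.002]
contact_force: [2.2, 0.2, -1.2]
grip_width: 0.68
finger_force: 66.9
```

Call:
apply_moves(commands=[[[0,0,0],[0,0,0],0.86],[[0,0,0],[0,0,0],0.86],[[0,0,50],[0,0,0],0.86],[[0,0,110],[0,0,0],0.86],[[0,0,170],[0,0,0],0.86]])

```text
time_s: 8.75
tool_pos: [465.1, 231.3, 183.7]
tool_rot: [-2.332, -2.105, -0.0]
contact_force: [0.9, 0.2, -0.4]
grip_width: 0.86
finger_force: 0.0
```

Call:
apply_moves(commands=[[[10,-50,30],[0,0,10],1],[[20,-100,50],[0,0,20],1],[[30,-160,50],[0,0,30],1],[[40,-220,50],[0,0,40],1],[[50,-280,50],[0,0,50],1]])

```text
time_s: 9.38
tool_pos: [513.4, -35.5, 232.3]
tool_rot: [1.255, 2.879, 0.001]
contact_force: [0.2, -0.4, -0.1]
grip_width: 1.0
finger_force: 0.0
```

Call:
apply_moves(commands=[[[15,-55,0],[0,0,10],1],[[30,-110,0],[0,0,20],1],[[45,-165,0],[0,0,30],1],[[65,-220,0],[0,0,36.5],1],[[85,-277,0],[0,0,36.5],1]])

```text
time_s: 10.0
tool_pos: [598.7, -312.5, 232.3]
tool_rot: [0.298, 3.127, 0.0]
contact_force: [0.6, 0.6, 0.1]
grip_width: 0.998
finger_force: 0.0
```

Call:
apply_moves(commands=[[[0,0,0],[0,0,0],1],[[0,0,0],[0,0,0],1]])

```text
time_s: 10.25
tool_pos: [597.9, -310.5, 231.2]
tool_rot: [-0.299, -3.126, -0.002]
contact_force: [-0.2, -0.1, -0.0]
grip_width: 1.001
finger_force: 0.0
```

```bash
python3 - <<'E'
from h import *
o=env.get_obs();T=R.from_rotvec(o["tool_rot"]).as_matrix();print(o["time_s"],o["tool_pos"],np.degrees(np.arctan2(T[1,1],T[0,1])),o["joints"])
s=snap("wrist","w6.png");np.save("T6.npy",s["T"]);q=snap("scene","s6.png");dishes(q,127)
cv2.imwrite("pics/c6.png",np.vstack([s["color"],cv2.resize(q["color"][140:260,170:490],(640,240))])[20:620,:,::-1][:600])
E
```

```text
10.25 [ 597.90548661 -310.48354677  231.22262975] 79.05606914538656 [-5.88663943e-01  5.64200613e-01  1.80550648e-01  1.18841316e+00
  5.37732898e-04 -3.97657130e-01]
px [421. 204.] c [604.  196.1] size [45.5 75.1] ang 83.3
px [560. 374.] c [1093.1  311.5] size [ 83.  200.4] ang 89.8
```

View pics/c6.png

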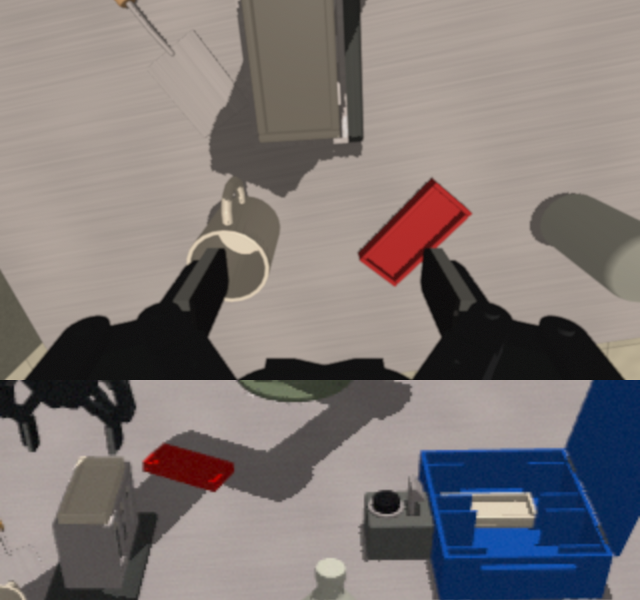

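Dish 1 lies flat in the robot-side bay. The dispenser's top dish is at the top of the wrist view, so I'll enlarge that to read its height and pose.

```bash
python3 - <<'E'
from h import *
a=cv2.imread("pics/scene0.png")[172:222,190:245];w=cv2.imread("pics/w6.png")[0:170,225:375]
out=np.zeros((600,800,3),np.uint8)
A_=cv2.resize(a,(385,350),interpolation=cv2.INTER_CUBIC);out[:350,:385]=A_
W=cv2.resize(w,(390,442),interpolation=cv2.INTER_CUBIC);out[:442,400:790]=np.clip(W.astype(int)*1.3,0,255)
cv2.imwrite("pics/c7.png",out)
E
```

```text
(no output)
```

View pics/c7.png

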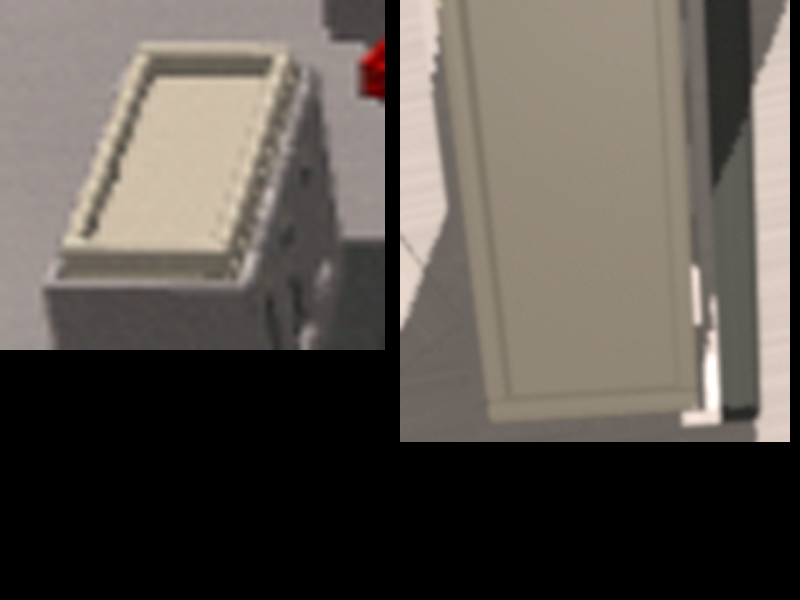

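```bash
python3 - <<'E'
from h import *
q=snap("scene");s=snap("wrist");s["T"]=np.load("T6.npy")
for p,w in(((199,207.7),(259.6,160.8)),((223.1,207.7),(337.3,156.9))):print(tri(q,p,s,w))
for z in(124,128,132):
    P=np.array([onz(q,*p,z)[:2] for p in[(199,207.7),(223.1,207.7),(231.9,179.1),(210,178.6)]])
    e=(P[2]+P[3]-P[0]-P[1])/2;W=np.array([onz(s,*p,z)[:2] for p in[(259.6,160.8),(337.3,156.9)]])
    l=np.array([onz(s,*p,z)[:2] for p in[(242.5,5),(326,5)]])
    print(z,P.mean(0),np.linalg.norm(e),np.degrees(np.arctan2(-e[1],-e[0])),"wr",W.round(1).tolist(),np.linalg.norm(W[0]-W[1]),[np.degrees(np.arctan2(*(W[i]-l[i])[::-1])) for i in(0,1)])
E
```

```text
(array([ 559.88686861, -350.89297965,  125.8147948 ]), np.float64(1.1396515888872547))
(array([ 567.64969872, -292.64911185,  126.17712868]), np.float64(3.4311983520372724))
124 [ 497.63462353 -313.0267683 ] 127.90723112614685 -7.271034201705997 wr [[560.2, -351.9], [568.3, -294.3]] 58.11364805102474 [np.float64(-8.22228793963857), np.float64(-5.979882519769013)]
128 [ 503.38614749 -312.05497363] 127.15766155833374 -7.271034201706029 wr [[559.6, -351.0], [567.5, -294.4]] 57.1830845043046 [np.float64(-8.222287939638559), np.float64(-5.9798825197690215)]
132 [ 509.13767146 -311.08317896] 126.40809199052126 -7.271034201705999 wr [[558.9, -350.1], [566.7, -294.4]] 56.25252095758446 [np.float64(-8.222287939638544), np.float64(-5.979882519769035)]
```

Call:
apply_moves(commands=[[[-50,-2,0],[0,0,3.4],1],[[-98,-3,-15],[0,0,3.4],1],[[-98,-3,-60],[0,0,3.4],1],[[-98,-3,-100],[0,0,3.4],1],[[-98,-3,-112],[0,0,3.4],1]])

```text
time_s: 11.08
tool_pos: [499.1, -311.8, 117.6]
tool_rot: [-0.204, -3.132, -0.004]
contact_force: [-0.2, 1.1, 0.2]
grip_width: 1.001
finger_force: 0.0
```

Call:
apply_moves(commands=[[[0,0,0],[0,0,0],1],[[0,0,0],[0,0,0],1]])

```text
time_s: 11.32
tool_pos: [501.8, -314.4, 121.1]
tool_rot: [0.205, 3.133, -0.003]
contact_force: [0.6, 0.9, 0.5]
grip_width: 0.998
finger_force: 0.0
```

Call:
apply_moves(commands=[[[0,0,0],[0,0,0],0],[[0,0,0],[0,0,0],0],[[0,0,0],[0,0,0],0],[[0,0,0],[0,0,0],0]])

```text
time_s: 11.82
tool_pos: [500.8, -314.1, 119.5]
tool_rot: [0.206, 3.134, -0.001]
contact_force: [0.4, -1.3, 0.3]
grip_width: 0.654
finger_force: 63.3
```

Call:
apply_moves(commands=[[[0,0,8],[0,0,0],0],[[0,0,20],[0,0,0],0],[[0,0,40],[0,0,0],0],[[0,0,60],[0,0,0],0],[[0,0,70],[0,0,0],0]])

```text
time_s: 12.45
tool_pos: [501.0, -314.2, 191.1]
tool_rot: [0.206, 3.133, -0.002]
contact_force: [-0.2, 0.9, -1.3]
grip_width: 0.653
finger_force: 63.7
```

Call:
apply_moves(commands=[[[0,0,0],[0,0,0],0]])

```text
time_s: 12.58
tool_pos: [500.9, -314.1, 190.2]
tool_rot: [0.206, 3.134, -0.001]
contact_force: [-0.2, -0.2, -2.7]
grip_width: 0.65
finger_force: 63.7
```

```bash
python3 - <<'E'
from h import *
o=env.get_obs();print(o["tool_pos"],o["tool_rot"])
q=snap("scene","s8.png");d=snap("side","d8.png")
a=cv2.resize(q["color"][110:260,150:300],(400,400),interpolation=cv2.INTER_CUBIC);b=cv2.resize(d["color"][60:200,290:430],(400,400),interpolation=cv2.INTER_CUBIC)
cv2.imwrite("pics/c8.png",np.hstack([a,b])[:,:,::-1])
E
```

```text
[ 500.93534565 -314.10727578  190.20522487] [ 2.05629392e-01  3.13352614e+00 -1.43345833e-03]
```

View pics/c8.png

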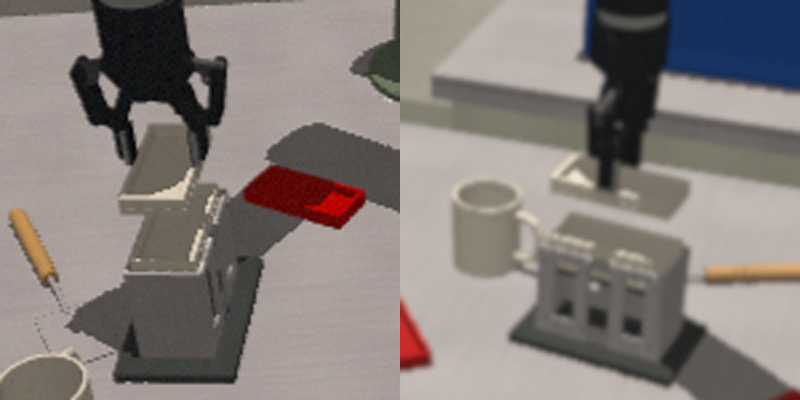

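It is held level and the next dish has risen. I'll carry this one to the far bay.

Call:
apply_moves(commands=[[[0,0,35],[0,0,0],0],[[5,45,40],[0,0,9],0],[[10,95,40],[0,0,18],0],[[15,145,40],[0,0,27],0],[[20,195,40],[0,0,36],0]])

```text
time_s: 13.3
tool_pos: [520.0, -117.1, 228.4]
tool_rot: [0.78, -3.042, -0.002]
contact_force: [1.0, 0.8, -1.3]
grip_width: 0.65
finger_force: 64.1
```

Call:
apply_moves(commands=[[[5,50,0],[0,0,10],0],[[10,100,0],[0,0,20],0],[[15,150,0],[0,0,30],0],[[20,200,0],[0,0,40],0],[[25,250,0],[0,0,50],0]])

```text
time_s: 13.92
tool_pos: [545.0, 132.8, 228.3]
tool_rot: [1.994, -2.426, -0.001]
contact_force: [0.2, 0.5, -1.2]
grip_width: 0.655
finger_force: 64.1
```

Call:
apply_moves(commands=[[[10,40,0],[0,0,5],0],[[20,70,0],[0,0,5],0],[[20,70,0],[0,0,5],0],[[20,70,0],[0,0,5],0]])

```text
time_s: 14.42
tool_pos: [564.8, 200.7, 228.3]
tool_rot: [2.09, -2.343, -0.001]
contact_force: [0.8, -0.8, -1.2]
grip_width: 0.65
finger_force: 64.1
```

```bash
cat >> h.py <<'E'
def st():
    o=env.get_obs();T=R.from_rotvec(o["tool_rot"]).as_matrix();print("t %.2f"%o["time_s"],o["tool_pos"].round(1),"finger %.1f"%np.degrees(np.arctan2(T[1,1],T[0,1])),"tilt",T[:2,2].round(3),"grip %.3f"%o["grip_width"],o["contact_force"].round(1),o["joints"].round(2))
E
python3 -c "
from h import *
st()"
```

```text
t 14.43 [564.8 200.7 228.3] finger 173.5 tilt [-0.002 -0.001] grip 0.650 [ 0.8 -0.8 -1.2] [ 0.22  0.42 -0.06  1.09 -0.   -1.24]
```

Call:
apply_moves(commands=[[[12,23.5,-20],[0,0,0.8],0],[[12,23.5,-70],[0,0,0.8],0],[[12,23.5,-110],[0,0,0.8],0],[[12,23.5,-130],[0,0,0.8],0],[[12,23.5,-135],[0,0,0.8],0]])

```text
time_s: 15.05
tool_pos: [576.2, 223.1, 92.6]
tool_rot: [2.104, -2.329, -0.002]
contact_force: [0.9, 1.4, -1.2]
grip_width: 0.655
finger_force: 64.1
```

Call:
apply_moves(commands=[[[0,0,-20],[0,0,0],0],[[0,0,-40],[0,0,0],0],[[0,0,-60],[0,0,0],0],[[0,0,-73],[0,0,0],0],[[0,0,-74.5],[0,0,0],0]])

```text
time_s: 15.68
tool_pos: [578.0, 224.2, 20.8]
tool_rot: [-2.107, 2.33, -0.001]
contact_force: [-4.9, -1.5, 7.2]
grip_width: 0.648
finger_force: 65.1
```

```bash
python3 -c "
from h import *
st()"
```

```text
t 15.68 [578.  224.2  20.8] finger 174.2 tilt [ 0.001 -0.   ] grip 0.648 [-4.9 -1.5  7.2] [ 0.25  0.65 -0.24  0.67 -0.   -1.22]
```

Call:
apply_moves(commands=[[[0,0,0],[0,0,0],0.86],[[0,0,0],[0,0,0],0.86],[[0,0,50],[0,0,0],0.86],[[0,0,110],[0,0,0],0.86],[[0,0,170],[0,0,0],0.86]])

```text
time_s: 16.3
tool_pos: [578.0, 224.4, 192.8]
tool_rot: [-2.106, 2.329, -0.001]
contact_force: [0.8, -0.4, -1.0]
grip_width: 0.86
finger_force: 0.0
```

Call:
apply_moves(commands=[[[-5,-40,35],[0,0,-9],1],[[-15,-90,42],[0,0,-18],1],[[-23,-140,42],[0,0,-27],1],[[-30,-190,42],[0,0,-36],1],[[-38,-240,42],[0,0,-45],1]])

```text
time_s: 16.92
tool_pos: [539.8, -17.3, 233.3]
tool_rot: [-1.047, 2.959, -0.002]
contact_force: [0.5, -0.3, 0.1]
grip_width: 0.998
finger_force: 0.0
```

Call:
apply_moves(commands=[[[-5,-50,0],[0,0,-9],1],[[-10,-100,0],[0,0,-18],1],[[-15,-150,0],[0,0,-27],1],[[-20,-200,0],[0,0,-36],1],[[-25,-250,0],[0,0,-45],1]])

```text
time_s: 17.55
tool_pos: [514.5, -267.6, 233.3]
tool_rot: [0.165, 3.135, -0.002]
contact_force: [0.7, 0.0, 0.4]
grip_width: 1.003
finger_force: 0.0
```

```bash
python3 -c "
from h import *
st();q=snap('scene','s9.png')
c=q['color']
a=cv2.resize(c[150:260,180:290],(330,330));b=cv2.resize(c[120:260,340:480],(400,400))
o=np.zeros((400,740,3),np.uint8);o[:330,:330]=a;o[:,340:]=b
cv2.imwrite('pics/c9.png',o[:,:,::-1])"
```

```text
t 17.55 [ 514.5 -267.6  233.3] finger 84.0 tilt [ 0.002 -0.001] grip 1.003 [0.7 0.  0.4] [-0.61  0.38 -0.11  1.08  0.   -0.5 ]
```

View pics/c9.png

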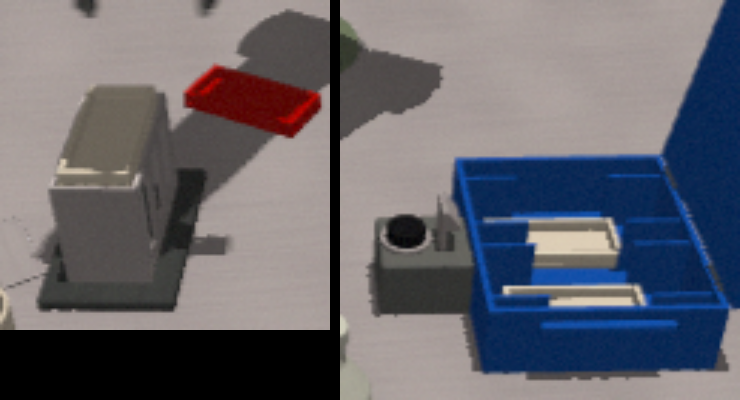

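Two dishes are now flat, one in each bay, and the next has risen to a similar level. On to the next dispenser dish.

Call:
apply_moves(commands=[[[-13.5,-47.5,-10],[0,0,-1.6],1],[[-13.5,-47.5,-50],[0,0,-1.6],1],[[-13.5,-47.5,-90],[0,0,-1.6],1],[[-13.5,-47.5,-110],[0,0,-1.6],1],[[-13.5,-47.5,-114],[0,0,-1.6],1]])

```text
time_s: 18.23
tool_pos: [500.4, -312.6, 117.2]
tool_rot: [-0.2, -3.134, -0.001]
contact_force: [-0.3, -1.0, 0.7]
grip_width: 0.996
finger_force: 0.0
```

Call:
apply_moves(commands=[[[0,0,0],[0,0,0],1],[[0,0,0],[0,0,0],0],[[0,0,0],[0,0,0],0],[[0,0,0],[0,0,0],0],[[0,0,0],[0,0,0],0]])

```text
time_s: 18.85
tool_pos: [501.4, -313.1, 118.2]
tool_rot: [0.2, 3.134, -0.001]
contact_force: [0.2, -0.2, 0.3]
grip_width: 0.66
finger_force: 63.4
```

```bash
python3 -c "
from h import *
st()"
```

```text
t 18.85 [ 501.4 -313.1  118.2] finger 82.7 tilt [ 0.001 -0.001] grip 0.660 [ 0.2 -0.2  0.3] [-0.68  0.49 -0.24  0.83 -0.   -0.56]
```

Call:
apply_moves(commands=[[[0,0,10],[0,0,0],0],[[0,0,40],[0,0,0],0],[[0,0,80],[0,0,0],0],[[-2,40,105],[0,0,9],0],[[-5,90,110],[0,0,18],0]])

```text
time_s: 19.48
tool_pos: [496.8, -222.9, 230.0]
tool_rot: [-0.297, 3.125, -0.003]
contact_force: [0.4, 0.1, -1.4]
grip_width: 0.66
finger_force: 64.1
```

Call:
apply_moves(commands=[[[-4,50,0],[0,0,9],0],[[-8,100,0],[0,0,18],0],[[-12,150,0],[0,0,27],0],[[-16,200,0],[0,0,36],0],[[-20,250,0],[0,0,45],0]])

```text
time_s: 20.1
tool_pos: [475.3, 28.9, 228.2]
tool_rot: [1.474, -2.774, -0.001]
contact_force: [0.3, -0.8, -2.4]
grip_width: 0.656
finger_force: 64.1
```

Call:
apply_moves(commands=[[[-3,50,0],[0,0,9],0],[[-6,100,0],[0,0,18],0],[[-9,150,0],[0,0,28],0],[[-10,200,0],[0,0,28.6],0],[[-10,200,0],[0,0,28.6],0]])

```text
time_s: 20.72
tool_pos: [465.1, 230.0, 227.9]
tool_rot: [2.114, -2.324, -0.001]
contact_force: [-0.0, -1.0, -2.6]
grip_width: 0.661
finger_force: 64.2
```

Call:
apply_moves(commands=[[[0,0,0],[0,0,0],0]])

```text
time_s: 20.85
tool_pos: [465.5, 226.9, 227.7]
tool_rot: [2.108, -2.328, -0.0]
contact_force: [-0.1, -0.4, -2.1]
grip_width: 0.656
finger_force: 64.2
```

```bash
python3 -c "
from h import *
st()"
```

```text
t 20.85 [465.5 226.9 227.7] finger 174.3 tilt [-0.001 -0.001] grip 0.656 [-0.1 -0.4 -2.1] [ 0.31  0.27 -0.28  1.02 -0.   -1.16]
```

Call:
apply_moves(commands=[[[0,3.5,-50],[0,0,0],0],[[0,3.5,-100],[0,0,0],0],[[0,3.5,-130],[0,0,0],0],[[0,3.5,-150],[0,0,0],0],[[0,3.5,-165],[0,0,0],0]])

```text
time_s: 21.48
tool_pos: [465.9, 229.2, 62.0]
tool_rot: [2.104, -2.331, -0.0]
contact_force: [-0.3, 0.1, -2.2]
grip_width: 0.657
finger_force: 64.2
```

Call:
apply_moves(commands=[[[0,0,-10],[0,0,0],0],[[0,0,-18],[0,0,0],0],[[0,0,-23],[0,0,0],0],[[0,0,-25],[0,0,0],0]])

```text
time_s: 21.98
tool_pos: [466.2, 230.7, 37.8]
tool_rot: [-2.108, 2.329, -0.0]
contact_force: [0.9, -0.2, -0.9]
grip_width: 0.659
finger_force: 64.2
```

```bash
python3 -c "
from h import *
st()"
```

```text
t 21.98 [466.2 230.7  37.8] finger 174.3 tilt [0. 0.] grip 0.659 [ 0.9 -0.2 -0.9] [ 0.32  0.49 -0.51  0.57 -0.   -1.15]
```

Call:
apply_moves(commands=[[[0,0,-1.5],[0,0,0],0],[[0,0,-1.5],[0,0,0],0.84],[[0,0,-1.5],[0,0,0],0.84],[[0,0,30],[0,0,0],0.84],[[0,0,90],[0,0,0],0.84]])

```text
time_s: 22.6
tool_pos: [464.3, 230.0, 127.1]
tool_rot: [2.105, -2.326, -0.003]
contact_force: [0.7, -0.6, -0.2]
grip_width: 0.841
finger_force: 0.0
```

Call:
apply_moves(commands=[[[0,0,50],[0,0,0],1],[[3,-40,90],[0,0,-9],1],[[6,-90,104],[0,0,-18],1],[[9,-140,104],[0,0,-27],1],[[12,-190,104],[0,0,-36],1]])

```text
time_s: 23.22
tool_pos: [478.3, 39.2, 232.6]
tool_rot: [-1.278, 2.868, -0.001]
contact_force: [0.8, -0.1, -0.2]
grip_width: 0.999
finger_force: 0.0
```

Call:
apply_moves(commands=[[[3,-50,0],[0,0,-9],1],[[6,-100,0],[0,0,-18],1],[[9,-150,0],[0,0,-27],1],[[12,-200,0],[0,0,-36],1],[[15,-250,0],[0,0,-45],1]])

```text
time_s: 23.85
tool_pos: [493.1, -211.1, 232.2]
tool_rot: [-0.082, 3.14, -0.001]
contact_force: [0.2, 0.4, -0.2]
grip_width: 1.0
finger_force: 0.0
```

Call:
apply_moves(commands=[[[4,-50,0],[0,0,-9],1],[[7,-100,0],[0,0,-10.6],1],[[7,-104,0],[0,0,-10.6],1],[[7,-104,0],[0,0,-10.6],1]])

```text
time_s: 24.35
tool_pos: [499.7, -313.0, 231.6]
tool_rot: [-0.201, -3.135, -0.001]
contact_force: [-0.7, 0.1, -0.1]
grip_width: 0.998
finger_force: 0.0
```

```bash
python3 -c "
from h import *
st();q=snap('scene','s10.png')
c=q['color']
a=cv2.resize(c[150:260,180:290],(330,330));b=cv2.resize(c[120:260,340:480],(400,400))
o=np.zeros((400,740,3),np.uint8);o[:330,:330]=a;o[:,340:]=b
cv2.imwrite('pics/c10.png',o[:,:,::-1])"
```

```text
t 24.35 [ 499.7 -313.   231.6] finger 82.7 tilt [-0.     0.001] grip 0.998 [-0.7  0.1 -0.1] [-0.68  0.4  -0.08  1.09  0.   -0.56]
```

View pics/c10.png

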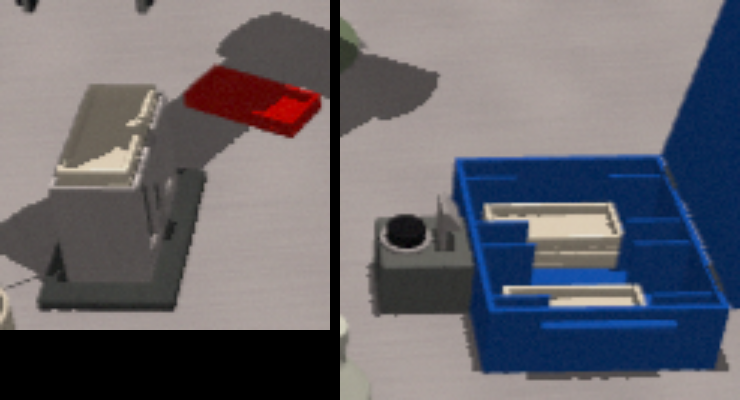

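The pile in the robot-side bay is two high and flat, and the last dispenser dish is up.

Call:
apply_moves(commands=[[[1,0,-50],[0,0,0],1],[[1,0,-90],[0,0,0],1],[[1,0,-110],[0,0,0],1],[[1,0,-114],[0,0,0],1],[[1,0,-114],[0,0,0],1]])

```text
time_s: 25.02
tool_pos: [501.5, -312.7, 118.6]
tool_rot: [0.198, 3.135, -0.001]
contact_force: [0.5, -0.2, 0.4]
grip_width: 1.001
finger_force: 0.0
```

Call:
apply_moves(commands=[[[0,0,0],[0,0,0],0],[[0,0,0],[0,0,0],0],[[0,0,0],[0,0,0],0],[[0,0,0],[0,0,0],0],[[0,0,0],[0,0,0],0]])

```text
time_s: 25.65
tool_pos: [501.2, -313.5, 117.9]
tool_rot: [0.2, 3.135, -0.0]
contact_force: [1.2, -0.9, 0.3]
grip_width: 0.672
finger_force: 63.6
```

```bash
python3 -c "
from h import *
st()"
```

```text
t 25.65 [ 501.2 -313.5  117.9] finger 82.7 tilt [ 0. -0.] grip 0.672 [ 1.2 -0.9  0.3] [-0.68  0.5  -0.24  0.83 -0.   -0.56]
```

Call:
apply_moves(commands=[[[0,0,10],[0,0,0],0],[[0,0,40],[0,0,0],0],[[0,0,80],[0,0,0],0],[[4,40,105],[0,0,9],0],[[8,90,110],[0,0,18],0]])

```text
time_s: 26.28
tool_pos: [509.8, -223.6, 230.2]
tool_rot: [-0.297, 3.125, -0.003]
contact_force: [-0.1, 0.8, -1.5]
grip_width: 0.671
finger_force: 64.4
```

Call:
apply_moves(commands=[[[6,50,0],[0,0,9],0],[[12,100,0],[0,0,18],0],[[18,150,0],[0,0,27],0],[[24,200,0],[0,0,36],0],[[30,250,0],[0,0,45],0]])

```text
time_s: 26.9
tool_pos: [538.6, 28.3, 228.1]
tool_rot: [1.474, -2.774, -0.0]
contact_force: [0.2, -0.3, -1.3]
grip_width: 0.665
finger_force: 64.4
```

Call:
apply_moves(commands=[[[10,50,0],[0,0,9],0],[[20,100,0],[0,0,18],0],[[30,150,0],[0,0,28],0],[[39,197,0],[0,0,28.6],0],[[39,197,0],[0,0,28.6],0]])

```text
time_s: 27.52
tool_pos: [577.6, 226.7, 227.5]
tool_rot: [2.113, -2.324, -0.001]
contact_force: [-0.0, -0.7, -2.3]
grip_width: 0.664
finger_force: 64.4
```

Call:
apply_moves(commands=[[[0,0,0],[0,0,0],0]])

```text
time_s: 27.65
tool_pos: [577.4, 223.3, 227.6]
tool_rot: [2.107, -2.328, -0.0]
contact_force: [-0.6, 0.0, -1.3]
grip_width: 0.669
finger_force: 64.4
```

```bash
python3 -c "
from h import *
st()"
```

```text
t 27.65 [577.4 223.3 227.6] finger 174.3 tilt [-0.001 -0.001] grip 0.669 [-0.6  0.  -1.3] [ 0.25  0.46 -0.    1.11 -0.   -1.22]
```

Call:
apply_moves(commands=[[[0,0,-50],[0,0,0],0],[[0,0,-100],[0,0,0],0],[[0,0,-130],[0,0,0],0],[[0,0,-150],[0,0,0],0],[[0,0,-165],[0,0,0],0]])

```text
time_s: 28.28
tool_pos: [577.6, 222.0, 62.0]
tool_rot: [2.105, -2.331, -0.001]
contact_force: [-0.4, 0.8, -1.7]
grip_width: 0.671
finger_force: 64.4
```

Call:
apply_moves(commands=[[[0,0,-10],[0,0,0],0],[[0,0,-18],[0,0,0],0],[[0,0,-23],[0,0,0],0],[[0,0,-25],[0,0,0],0],[[0,0,-26],[0,0,0],0]])

```text
time_s: 28.9
tool_pos: [578.3, 223.8, 37.0]
tool_rot: [-2.108, 2.329, -0.0]
contact_force: [0.3, -0.6, -2.1]
grip_width: 0.669
finger_force: 64.4
```

```bash
python3 -c "
from h import *
st()"
```

```text
t 28.90 [578.3 223.8  37. ] finger 174.3 tilt [0. 0.] grip 0.669 [ 0.3 -0.6 -2.1] [ 0.25  0.63 -0.23  0.7  -0.   -1.22]
```

Not in contact yet, so I'll go down a few more mm.

Call:
apply_moves(commands=[[[0,0,-1],[0,0,0],0],[[0,0,-2],[0,0,0],0],[[0,0,-2.5],[0,0,0],0],[[0,0,-2.5],[0,0,0],0]])

```text
time_s: 29.4
tool_pos: [578.1, 223.7, 34.4]
tool_rot: [-2.108, 2.329, -0.0]
contact_force: [-0.4, 0.5, -2.1]
grip_width: 0.668
finger_force: 64.5
```

Call:
apply_moves(commands=[[[0,0,-1],[0,0,0],0],[[0,0,-1.5],[0,0,0],0],[[0,0,-1.5],[0,0,0],0]])

```text
time_s: 29.78
tool_pos: [578.1, 223.7, 34.2]
tool_rot: [-2.108, 2.329, -0.001]
contact_force: [-3.7, -0.5, 8.2]
grip_width: 0.671
finger_force: 65.9
```

Call:
apply_moves(commands=[[[0,0,0],[0,0,0],0.84],[[0,0,0],[0,0,0],0.84],[[0,0,40],[0,0,0],0.84],[[0,0,95],[0,0,0],0.5],[[0,-10,150],[0,0,0],0]])

```text
time_s: 30.4
tool_pos: [577.8, 214.0, 183.9]
tool_rot: [2.109, -2.328, -0.001]
contact_force: [0.7, 0.3, -0.6]
grip_width: 0.426
finger_force: 0.0
```

Call:
apply_moves(commands=[[[0,0,50],[0,0,0],0],[[0,0,100],[0,0,0],0],[[0,0,150],[0,0,0],0],[[0,0,170],[0,0,0],0],[[0,0,170],[0,0,0],0]])

```text
time_s: 31.02
tool_pos: [579.0, 213.9, 354.4]
tool_rot: [-2.106, 2.327, -0.003]
contact_force: [1.2, -0.3, 0.4]
grip_width: 0.002
finger_force: 0.0
```

```bash
python3 -c "
from h import *
st();q=snap('scene','s11.png');d=snap('side','d11.png')
a=cv2.resize(q['color'][90:270,320:500],(400,400));b=cv2.resize(d['color'][180:360,190:370],(400,400))
cv2.imwrite('pics/c11.png',np.hstack([a,b])[:,:,::-1])"
```

```text
t 31.02 [579.  213.9 354.4] finger 174.3 tilt [0.004 0.001] grip 0.002 [ 1.2 -0.3  0.4] [ 0.23  0.41  0.25  1.4  -0.   -1.24]
```

View pics/c11.png

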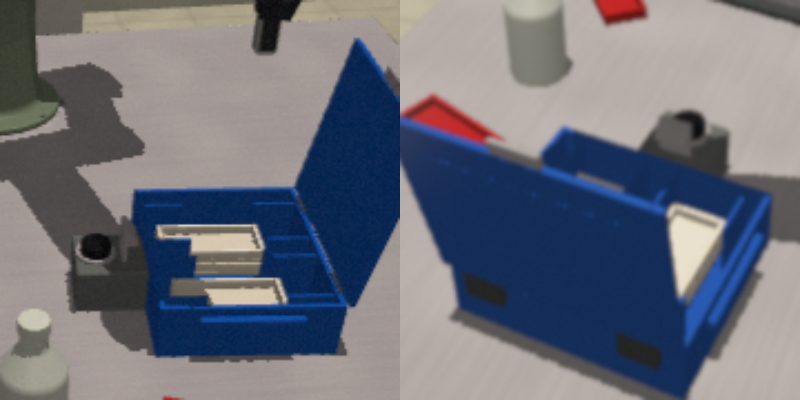

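Two flat piles of two in the case. Now I take the closed fingers over and behind the lid.

Call:
apply_moves(commands=[[[-9,50,0],[0,0,0],0],[[-18,100,0],[0,0,0],0],[[-27,150,0],[0,0,0],0],[[-37,206,0],[0,0,0],0],[[-37,212,0],[0,0,0],0]])

```text
time_s: 31.75
tool_pos: [539.0, 428.9, 349.5]
tool_rot: [2.111, -2.321, -0.002]
contact_force: [-0.4, -0.1, 0.0]
grip_width: -0.001
finger_force: 0.0
```

Call:
apply_moves(commands=[[[0,0,-30],[0,0,0],0],[[0,0,-65],[0,0,0],0],[[0,0,-90],[0,0,0],0],[[0,0,-90],[0,0,0],0]])

```text
time_s: 32.25
tool_pos: [539.6, 423.7, 259.0]
tool_rot: [2.102, -2.325, -0.001]
contact_force: [-0.7, -0.3, -0.2]
grip_width: 0.001
finger_force: 0.0
```

```bash
cat >> h.py <<'E'
def cs():
    p=env.get_obs()["tool_pos"];t=np.radians(84.3);x=np.array([np.cos(t),np.sin(t)]);w=p[:2]-[522,237.7];print("case frame",w@x,w@np.array([-x[1],x[0]]),p[2])
E
python3 -c "
from h import *
st();cs()"
```

```text
t 32.25 [539.6 423.7 259. ] finger 174.2 tilt [-0.006 -0.004] grip 0.001 [-0.7 -0.3 -0.2] [ 0.56  0.59  0.29  1.28 -0.   -0.91]
case frame 186.8093851138242 0.9243583593161908 259.04605201988267
```

Call:
apply_moves(commands=[[[-2,-20,2],[0,0,0],0],[[-4,-40,3],[0,0,0],0],[[-6,-60,4],[0,0,0],0],[[-8,-80,5],[0,0,0],0],[[-9.6,-96.5,5],[0,0,0],0]])

```text
time_s: 32.88
tool_pos: [531.9, 328.5, 268.9]
tool_rot: [-2.106, 2.328, 0.0]
contact_force: [1.5, 1.2, -0.6]
grip_width: -0.003
finger_force: 0.7
```

```bash
python3 -c "
from h import *
st();cs()"
```

```text
t 32.88 [531.9 328.5 268.9] finger 174.3 tilt [0.001 0.001] grip -0.003 [ 1.5  1.2 -0.6] [ 0.43  0.45  0.09  1.21  0.   -1.04]
case frame 91.34368401247926 -0.8668793245399478 268.8516726412231
```

Call:
apply_moves(commands=[[[-3.3,-33,-5],[0,0,0],0],[[-6.4,-65,-18],[0,0,0],0],[[-9.2,-92.5,-37],[0,0,0],0],[[-11.7,-117.5,-60],[0,0,0],0],[[-13.8,-138.5,-87],[0,0,0],0]])

```text
time_s: 33.5
tool_pos: [518.8, 189.5, 181.6]
tool_rot: [-2.105, 2.328, -0.003]
contact_force: [0.1, 0.6, 1.5]
grip_width: -0.004
finger_force: 0.9
```

```bash
python3 -c "
from h import *
st();cs()
q=snap('scene','s12.png');cv2.imwrite('pics/c12.png',cv2.resize(q['color'][90:270,320:500],(400,400))[:,:,::-1])"
```

```text
t 33.50 [518.8 189.5 181.6] finger 174.2 tilt [0.003 0.   ] grip -0.004 [0.1 0.6 1.5] [ 0.22  0.37 -0.27  0.93 -0.   -1.25]
case frame -48.30189938154844 -1.5648101734720896 181.62563461493642
```

View pics/c12.png

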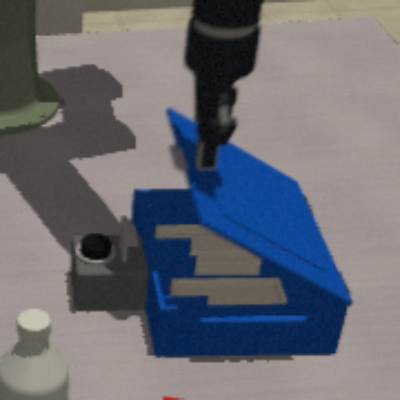

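The lid is about 30° from shut with the fingers on its outer face. I'll carry on down.

Call:
apply_moves(commands=[[[-1.6,-16,-30],[0,0,0],0],[[-2.6,-26,-60],[0,0,0],0],[[-2.9,-29,-78],[0,0,0],0],[[-3,-30,-88],[0,0,0],0],[[-3,-30,-92],[0,0,0],0]])

```text
time_s: 34.17
tool_pos: [514.6, 159.8, 89.7]
tool_rot: [2.106, -2.328, 0.003]
contact_force: [-3.8, -3.0, 9.8]
grip_width: -0.003
finger_force: 4.4
```

Call:
apply_moves(commands=[[[0,0,-2],[0,0,0],0],[[0,0,-4],[0,0,0],0],[[0,0,-5],[0,0,0],0],[[0,0,-5],[0,0,0],0]])

```text
time_s: 34.67
tool_pos: [514.8, 161.2, 83.7]
tool_rot: [-2.108, 2.328, 0.001]
contact_force: [-0.8, -0.1, 0.2]
grip_width: 0.002
finger_force: 0.0
```

```bash
python3 -c "
from h import *
st();cs()"
```

```text
t 34.67 [514.8 161.2  83.7] finger 174.3 tilt [0.    0.001] grip 0.002 [-0.8 -0.1  0.2] [ 0.17  0.45 -0.42  0.7   0.   -1.31]
case frame -76.82646280692704 -0.412484958752775 83.71659361930399
```

Call:
apply_moves(commands=[[[0,0,-2],[0,0,0],0],[[0,0,-3.5],[0,0,0],0],[[0,0,-3.5],[0,0,0],0]])

```text
time_s: 35.05
tool_pos: [514.9, 161.0, 81.0]
tool_rot: [-2.108, 2.328, 0.0]
contact_force: [-2.0, 0.7, 7.2]
grip_width: 0.001
finger_force: 3.7
```

Call:
apply_moves(commands=[[[0,0,40],[0,0,0],0],[[0,0,100],[0,0,0],0],[[-20,-40,150],[0,0,0],0],[[-40,-100,150],[0,0,0],0],[[-60,-150,150],[0,0,0],0]])

```text
time_s: 35.67
tool_pos: [454.7, 9.3, 231.1]
tool_rot: [-2.108, 2.327, -0.003]
contact_force: [0.8, -0.4, 0.5]
grip_width: -0.0
finger_force: 0.0
```

Call:
apply_moves(commands=[[[0,0,0],[0,0,0],0],[[0,0,0],[0,0,0],0],[[0,0,0],[0,0,0],0],[[0,0,0],[0,0,0],0]])

```text
time_s: 36.17
tool_pos: [454.9, 11.7, 230.0]
tool_rot: [2.11, -2.327, -0.001]
contact_force: [0.0, -0.1, 0.1]
grip_width: 0.003
finger_force: 0.0
```

```bash
python3 -c "
from h import *
st();q=snap('scene','s13.png');a=cv2.imread('pics/scene0.png').astype(int);b=cv2.imread('pics/s13.png').astype(int)
m=np.abs(a-b).max(2)[170:250,385:475];print('lid region changed px',(m>60).sum(),'of',m.size)
cv2.imwrite('pics/c13.png',b)"
```

```text
t 36.17 [454.9  11.7 230. ] finger 174.4 tilt [-0.  0.] grip 0.003 [ 0.  -0.1  0.1] [-0.14  0.15 -0.43  0.99  0.   -1.61]
lid region changed px 0 of 7200[ WARN:0@1.019] global loadsave.cpp:1063 imwrite_ Unsupported depth image for selected encoder is fallbacked to CV_8U.
```

View pics/c13.png

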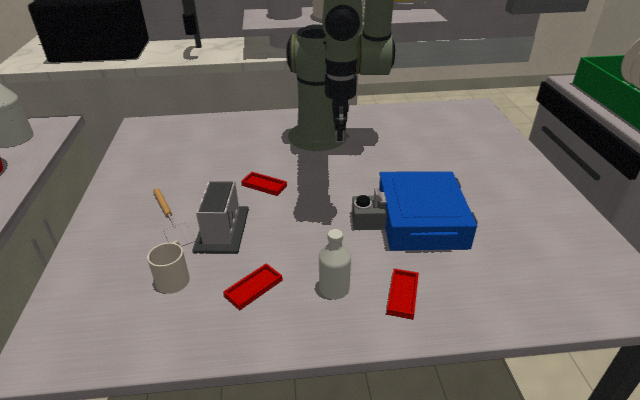

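The lid is shut exactly as at the start, with no pixels changed in its region. The dispenser is empty, no white dish remains on the counter, and the bystanders have not moved.

```bash
python3 -c "
from rig import env
print(env.close_job())"
```

```text
the job is handed in; nothing more can be done
None
```

I handed the job in: all four white dishes (three from the dispenser, one loose) went flat and right way up into the two bays, and the lid is pushed shut and held closed after I backed off; the hand-in gave no verdict.

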